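# Grade the band rolls down the sorting board

## Robot

A 7-joint arm with a two-finger parallel gripper is mounted at the origin on the work surface. World frame = base frame: x ahead of the robot, y to its left, z up, the work surface at z = 0. Lengths are in m, angles in rad, forces in N, time in s.
With the tool pointing down it reaches from about 0.4 to 0.875 m from the base axis. Payload 19.3 kg.
Tool frame: the origin (TCP) lies at the very end of the fingers, on their centre line; the grasp point (between the pads) lies 19 mm behind it; z points along the fingers, y is the line along which they close (so a half turn about z gives the same grasp; the last joint's range is limited). The gripper opens to 85 mm and grips with 20 to 120 N. Pads are 22 mm wide; open, the fingers measure 114 mm over their backs; the gripper's body (76 mm by 85 mm) begins 54 mm behind the grasp point. The pads swing forward as they close: fully open they stand 13 mm farther back than shut.
Start: joints at [-1.339, 0.521, -0.036, 1.599, 0.021, 1.021, -0.113], TCP at [0.186, 0.597, 0.231] pointing down, gripper open.
Joint ranges: [-2.91, 2.91], [-0.3, 2.13], [-1.5, 1.42], [0.17, 2.43], [-1.26, 4.41], [0.16, 1.93], [-2.52, 2.52]. Speed limits (rad/s): [1.89, 1.89, 2.39, 2.39, 3.01, 3.01, 3.01].

## Interface

Orientations are given as a unit quaternion [w, x, y, z].
In Python, from station import manip gives the robot as it stands.
- The arm moves only by the tool carry_out, never from a script. Its argument "motion" is a list of rows, each a list of 7 numbers: the turn, a rotation vector about the tool's x, y, z in degrees, then the shift along the tool's x, y, z in m, then the finger opening in m, from 0 to 0.0854. A call has 1 to 5 rows; each row shifts and turns the commanded pose from where the row before left it, along the tool's axes as they then stand; what a row does not reach is not made up. A row lasts 1/12 s, in which the tool goes at most 41.7 mm and 7.16 degrees, less where a joint would pass 70% of its speed; a pose out of reach is approached as far as the arm can. A call with a gripper value outside its range is refused whole. The fingers move at their own pace and stop on an object; the grip force is fixed at half the most. Time passes only in rows, so rows that do not move let the fingers close. It gives the time, the measured TCP pose, the force, the opening and the grip force at its end, in the units of the state.
- manip.get_obs(): the state, without advancing time (a new reading comes with each control period).
- manip.read_camera(name): name is "scene" or "top" or "wrist"; returns a dict with "frame" (420x560x3 uint8, blue, green, red), "depth" (420x560 float32, m along the optical axis (not along the pixel's ray), 0 where there is no reading), "camera_matrix" (3x3 intrinsics, pixels), "world_to_cam" (4x4, takes a point from world to camera coordinates). Camera axes: x right, y up, looking along -z (the intrinsics and any distortion apply to the point x, -y, -z); pixel columns grow to the right and rows downward; lengths in m; the calibration is good to about 2 mm. The wrist camera is an equidistant fisheye: a pixel r from the principal point sees the ray r / f radians off the axis. A picture is of the moment at which its call begins.
- manip.hand_in(): hands the job in; it is judged then, once.
The state is a dict: "clock": time; "q": joint angles; "joint_velocities": joint speeds; "joint_efforts": joint torques, N m; "position": TCP position; "orientation": TCP orientation; "contact_force": force on the tool from outside, world axes, zero at the start; "ft_torque": the same for the moment, N m; "grip_width": finger opening in m; "grasp_force": force on a finger pad.
Only numpy, scipy, OpenCV 4.12 (cv2) and the standard library are available. Lean on these libraries where they do the work, as an engineer would, in place of code of your own. Each camera call takes 0.05 s, during which the arm holds its last target. There are 200 camera calls.

## Task

Sort the wooden band rolls by length. Of the two catch trays, press on the rims to find the one that stands steady (the other rocks) and set it flat on the counter in the space at the foot of the sorting board, square between the board's end and the upright backboard; leave the rocking tray where it stands. Then lift the hopper's handle to tip all the rolls down the board, so that the long ones end in the tray and the short ones in the lower lane, without touching the rolls or disturbing the things around, and finally lower the hopper back down and let go.

Things in the scene. Friction and masses are not known exactly. Their poses are not given: they have to be found in the camera images.
- sorter: Fixed wooden sorting board. Origin on the counter, x downhill, z up. Deck from x = -5 to 200 mm (top 104 mm high there, 75 mm here), side walls 132 mm apart outside, 28 mm above the deck. From x = 50 mm the deck is two steel rails with a 72 mm gap: long rolls run on and drop off the end, short ones fall through. Upright backboard (90 mm wide, 120 mm high) faces the end at x = 318 mm.
- bay (a point): Where the centre of the tray's underside belongs: on the counter, midway in the 118 mm space between the end of the board and the backboard. Axes as the sorter's (x downhill); the tray's long side lies across, along y, either way round.
- short_lane (a point): Point on the floor of the lower lane, which lies 45 mm below the rails, 35 mm before its end wall; short rolls come to rest about here.
- hopper_hinge (a point): Middle of the hopper's hinge line, 104 mm above the counter, at the uphill end of the deck; the line runs along the sorter's y.
- hopper (a joint): Angle of the hopper, rad: 0 level (start), growing as the handle end is lifted, at most 1.1. Open-topped tipping tray with the rolls in it, 157 x 112 mm, 0.35 kg, hinged freely at its downhill edge, where a 20 degree ramp keeps the rolls in: they roll out from about 0.4 rad on, all are out at 0.7 rad. Falls back by its own weight when let go.
- hopper_grip (a point): Centre of the hopper's handle where it is gripped: a straight wooden bar 18 mm wide (sorter y), 14 mm high, 105 mm long, sticking out uphill. The point lies 222 mm uphill of the hinge line, at its height when level, 65 mm from the hopper's end wall, 40 mm from the bar's end. Moves with the hopper.
- tray_a: Plywood catch tray, open on top, 150 mm long (its x), 96 mm wide (its y), 48 mm high; walls 8 mm thick, inner floor 11 mm above the underside. Origin: centre of the underside. About 0.15 kg. tray_a and tray_b look alike and both stand level, either may be at either place; one is steady, the other rests on a sagged spot in the middle of its bottom.
- tray_b: Catch tray of the same size and look as tray_a, same origin and axes. Of the two, the rocking one gives when pressed on the rim at an end: with 1 N or more that end goes down about 6 mm, and comes level again when let go. It also tips under rolls. The steady one does not give. Nothing but pressing tells them apart.
- long1: Wooden display roll for watch bands, a plain cylinder 30 mm in diameter and 100 mm long with two dark painted stripes; about 55 g. Origin: its centre. Its axis is its own y. It starts lying across the hopper, in any order with the others.
- short1: Wooden display roll for watch bands, a plain cylinder 30 mm in diameter and 60 mm long with two dark painted stripes; about 33 g. Origin: its centre. Its axis is its own y. It starts lying across the hopper, in any order with the others.
- long2: Wooden display roll for watch bands, a plain cylinder 30 mm in diameter and 100 mm long with two dark painted stripes; about 55 g. Origin: its centre. Its axis is its own y. It starts lying across the hopper, in any order with the others.
- short2: Wooden display roll for watch bands, a plain cylinder 30 mm in diameter and 60 mm long with two dark painted stripes; about 33 g. Origin: its centre. Its axis is its own y. It starts lying across the hopper, in any order with the others.
- buckle: Brass buckle 68 mm long, lying flat. Origin: centre of its underside. Leave alone.
- springbar_tool: Steel spring-bar tool, 135 mm long, 10 mm high, lying along its x. Origin near its middle. Leave alone.
- case: Closed blue plastic case, 90 x 160 x 35 mm. Origin: centre of its underside. Leave alone.
- ring_dish: White ceramic ring dish, 100 mm across, 30 mm high. Origin: centre of its underside. Leave alone.
There are look-alikes about, which are no part of the job. What is shaped like the tray_b but orange or yellow is not meant.

How it is judged:
On the way, in this order (a step that is already met when the one before it is completed fails the run):
1. a tray stands level in the space at the foot of the board, released, with all the rolls still in the hopper (((x of tray_a in the frame of bay between -0.016 and 0.016 m and y of tray_a in the frame of bay between -0.018 and 0.018 m and angle between the x axis of tray_a and the y axis of bay, either way round below 0.12 rad and height (world z) of tray_a below 0.006 m and angle between tray_a's own z axis and vertical below 0.04 rad) or (x of tray_b in the frame of bay between -0.016 and 0.016 m and y of tray_b in the frame of bay between -0.018 and 0.018 m and angle between the x axis of tray_b and the y axis of bay, either way round below 0.12 rad and height (world z) of tray_b below 0.006 m and angle between tray_b's own z axis and vertical below 0.04 rad)) and x of long1 in the frame of sorter between -0.17 and 0 m and z of long1 in the frame of sorter between 0.1 and 0.2 m and x of short1 in the frame of sorter between -0.17 and 0 m and z of short1 in the frame of sorter between 0.1 and 0.2 m and x of long2 in the frame of sorter between -0.17 and 0 m and z of long2 in the frame of sorter between 0.1 and 0.2 m and x of short2 in the frame of sorter between -0.17 and 0 m and z of short2 in the frame of sorter between 0.1 and 0.2 m and contact force between the fingers and tray_a below 0.2 N and contact force between the fingers and tray_b below 0.2 N and value of joint hopper below 0.1 rad), for 0.2 s.
2. the hopper is tipped (lifted past 0.3 rad) (value of joint hopper above 0.3 rad), for 0.1 s.
At the end, for the whole second after the job is handed in: One tray stands in the bay (within 16 mm along, 18 mm across, 0.12 rad), level within 0.04 rad with both long rolls in it; both short rolls lie in the lower lane; the hopper is back down (under 0.08 rad); the other tray is within 40 mm of its start; all is at rest ((((x of tray_a in the frame of bay between -0.016 and 0.016 m and y of tray_a in the frame of bay between -0.018 and 0.018 m and angle between the x axis of tray_a and the y axis of bay, either way round below 0.12 rad and height (world z) of tray_a below 0.006 m and angle between tray_a's own z axis and vertical below 0.04 rad) and x of long1 in the frame of tray_a between -0.04 and 0.04 m and y of long1 in the frame of tray_a between -0.04 and 0.04 m and z of long1 in the frame of tray_a between 0.015 and 0.05 m and x of long2 in the frame of tray_a between -0.04 and 0.04 m and y of long2 in the frame of tray_a between -0.04 and 0.04 m and z of long2 in the frame of tray_a between 0.015 and 0.05 m and distance of tray_b from where it was at the start of the episode below 0.04 m) or ((x of tray_b in the frame of bay between -0.016 and 0.016 m and y of tray_b in the frame of bay between -0.018 and 0.018 m and angle between the x axis of tray_b and the y axis of bay, either way round below 0.12 rad and height (world z) of tray_b below 0.006 m and angle between tray_b's own z axis and vertical below 0.04 rad) and x of long1 in the frame of tray_b between -0.04 and 0.04 m and y of long1 in the frame of tray_b between -0.04 and 0.04 m and z of long1 in the frame of tray_b between 0.015 and 0.05 m and x of long2 in the frame of tray_b between -0.04 and 0.04 m and y of long2 in the frame of tray_b between -0.04 and 0.04 m and z of long2 in the frame of tray_b between 0.015 and 0.05 m and distance of tray_a from where it was at the start of the episode below 0.04 m)) and x of short1 in the frame of sorter between 0.04 and 0.2 m and y of short1 in the frame of sorter between -0.058 and 0.058 m and z of short1 in the frame of sorter between 0.035 and 0.08 m and x of short2 in the frame of sorter between 0.04 and 0.2 m and y of short2 in the frame of sorter between -0.058 and 0.058 m and z of short2 in the frame of sorter between 0.035 and 0.08 m and linear speed of each of long1, short1, long2, short2, tray_a, tray_b below 0.03 m/s and value of joint hopper below 0.08 rad); the robot touches nothing.
It fails at once if a bystander (buckle, spring-bar tool, case, ring dish) is moved more than 30 mm (distance of any of buckle, springbar_tool, case, ring_dish from where it was at the start of the episode above 0.03 m).
It fails at once if the robot touches a roll (contact force between any of the fingers, the arm and long1 above 0.5 N or contact force between any of the fingers, the arm and short1 above 0.5 N or contact force between any of the fingers, the arm and long2 above 0.5 N or contact force between any of the fingers, the arm and short2 above 0.5 N).
It also fails if it takes over 66 s, if anything falls off the work surface, if the arm or the gripper's body presses on something with over 40 N, if the wrist force passes 120 N, or if a joint passes its speed limit or range.

## Working session

There is one attempt and no reset: what is moved stays moved. The work goes in short steps, Python scripts to look and compute and a tool call to move; the robot and the scene stay as the last step left them, time stands still between calls to the robot, and variables do not carry over. Pictures are saved under pics/ and viewed, at most 10 in all, crops included, and the job is handed in when it is done.

Besides the shell and the picture viewer there is one more tool, called after "Emit:" as a command line: name --pt "numbers of a row" for each row, then --argument value for the rest. carry_out: Moves the arm, as the interface text tells. Its arguments: {"type":"object","properties":{"motion":{"type":"array"}},"required":["motion"]}

```bash
mkdir -p pics; ls; cat > h.py <<'E'
import numpy as np, cv2
from station import manip
def cam(n,name):
    c=manip.read_camera(n); cv2.imwrite('pics/'+name+'.png',c['frame']); np.savez('pics/'+name+'.npz',**c); return c
def cloud(c):
    # world points per pixel from depth (pinhole)
    K=c['camera_matrix'];d=c['depth'];h,w=d.shape
    u,v=np.meshgrid(np.arange(w),np.arange(h))
    P=np.stack([(u-K[0,2])/K[0,0]*d,-(v-K[1,2])/K[1,1]*d,-d],-1)
    T=np.linalg.inv(c['world_to_cam']); return P@T[:3,:3].T+T[:3,3]
E
python3 - <<'E'
from h import *
for n in('top','scene'):
    c=cam(n,n+'0'); print(n,c['camera_matrix'],np.linalg.inv(c['world_to_cam']))
o=manip.get_obs(); print(o)
E
```

```text
pics
top [[442.49903054   0.         285.47069457]
 [  0.         442.49903054 210.5537172 ]
 [  0.           0.           1.        ]] [[ 0.02219847  0.98127073 -0.1913504   0.28476085]
 [-0.99970953  0.01999038 -0.01346244 -0.03011946]
 [-0.00938514  0.19159366  0.98142946  1.26940025]
 [ 0.          0.          0.          1.        ]]
scene [[415.68144187   0.         277.48426338]
 [  0.         415.68144187 212.40401392]
 [  0.           0.           1.        ]] [[ 0.59779596 -0.49622918  0.62960034  1.15546697]
 [ 0.80161944  0.37669235 -0.46422963 -0.49067646]
 [-0.00680134  0.78221447  0.62297212  0.71836835]
 [ 0.          0.          0.          1.        ]]
{'clock': 0.1, 'q': array([-1.33916898,  0.52194125, -0.0363196 ,  1.59993324,  0.02121776,
        1.02110047, -0.11280835]), 'joint_velocities': array([ 0.00151012,  0.00013162,  0.00076691, -0.00132488,  0.00033369,
       -0.00045621, -0.00169428]), 'joint_efforts': array([ 4.76844638e-03, -9.28472757e+01,  1.98471420e+00, -3.70531905e+01,
        1.82108913e-02,  5.42092297e-03,  6.73676027e-05]), 'position': array([0.18574465, 0.59645444, 0.23079794]), 'orientation': array([-3.09986209e-05,  1.50349948e-01,  9.88632715e-01, -4.97473839e-04]), 'contact_force': array([ 0.31972044,  1.08644115, -0.09143263]), 'ft_torque': array([ 0.01922647,  0.00449867, -0.01130887]), 'grasp_force': 0.0, 'grip_width': 0.08537630598821702}
```

View pics/top0.png

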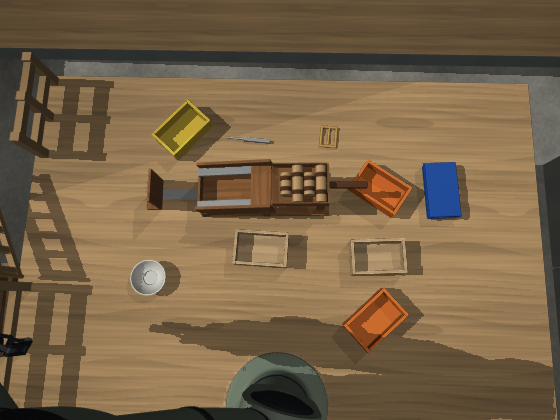

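View pics/scene0.png

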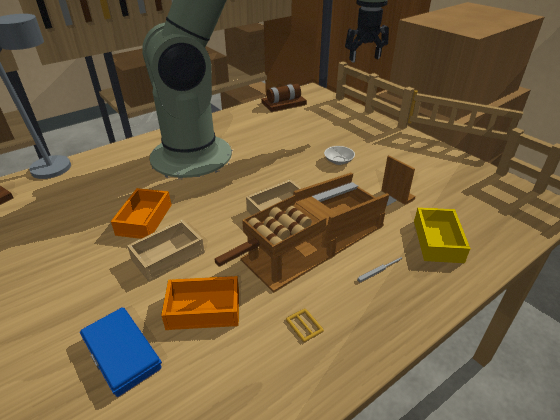

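The top view shows the sorter with downhill to the left: backboard at (153,190), board end at (198,188), hopper at (303,184) and handle at (350,184). The plain trays are at (261,248) and (378,257). In the scene view an orange look-alike sits close to the handle.

```bash
python3 - <<'E'
from h import *
from scipy import ndimage as ni
c=dict(np.load('pics/top0.npz'));P=cloud(c);z=P[...,2]
print('table z',np.median(z[300:330,150:250]), 'gap z',z[185:196:5,166:196:6].round(3))
img=c['frame']; hsv=cv2.cvtColor(img,cv2.COLOR_BGR2HSV)
def rect(m,name):
    q=P[m][:,:2].astype(np.float32); r=cv2.minAreaRect(q*1000); print(name,m.sum(),np.round(r[0],1),np.round(r[1],1),round(r[2],1), 'zmed',np.median(P[m][:,2]).round(4))
lab,n=ni.label((z>0.036)&(z<0.058))
for i in range(1,n+1):
    m=lab==i
    if m.sum()>80: 
        v,u=np.nonzero(m); print('px',u.mean().round(),v.mean().round()); rect(m,'rim%d'%i)
# sorter things
def box(u0,u1,v0,v1,zl,zh,name):
    m=np.zeros(z.shape,bool); m[v0:v1,u0:u1]=True; m&=(z>zl)&(z<zh); rect(m,name); return m
box(140,170,160,215,.1,.14,'backboard top')
box(190,275,150,225,.06,.16,'board')
m=box(333,372,170,200,.08,.13,'handle')
print(P[m].min(0),P[m].max(0))
box(262,335,150,225,.09,.17,'hopper')
for u in (195,200,205,215,230,250,262,270,275,300,325,330,345,360,367,370):print(u,P[165,u].round(3),P[184,u].round(3),P[205,u].round(3))
E
```

```text
table z -0.00023255770694452504 gap z [[-0.001  0.003 -0.002  0.001  0.   ]
 [-0.    -0.    -0.002 -0.001 -0.   ]
 [-0.004 -0.001 -0.002  0.002 -0.002]]
px 43.0 112.0
rim1 383 [810.3 708.1] [ 26.1 263.3] 85.9 zmed 0.0479
px 181.0 127.0
rim11 563 [766.7 299.4] [100.8 150.4] 47.7 zmed 0.0461
px 382.0 187.0
rim24 538 [ 598.3 -281.7] [149.9  97.6] 56.8 zmed 0.0472
px 234.0 187.0
rim73 803 [590.2 142.4] [ 73.5 108. ] 2.6 zmed 0.0434
px 11.0 247.0
rim237 260 [417.6 755.9] [210.2  11.1] 23.8 zmed 0.0488
px 236.0 213.0
rim250 91 [513.5 128.4] [  2.7 191. ] 1.5 zmed 0.0461
px 260.0 248.0
rim264 530 [417.1  54.1] [149.7  96.4] 87.1 zmed 0.0476
px 379.0 256.0
rim270 569 [ 401.9 -272.7] [ 96.4 151.7] 3.0 zmed 0.0473
px 17.0 309.0
rim289 258 [235.6 708.3] [  8.3 146.7] 89.4 zmed 0.0479
px 376.0 320.0
rim290 629 [ 230.9 -262.5] [ 96.6 150.7] 43.1 zmed 0.0477
px 8.0 373.0
rim304 151 [ 69.1 709.5] [89.5  8.1] 2.1 zmed 0.0462
backboard top 163 [572.6 354.6] [87.7 10.1] 1.9 zmed 0.117
board 2750 [579.5 125.9] [134.  216.4] 1.5 zmed 0.0983
handle 254 [ 587.5 -186.6] [18.5 92.5] 1.5 zmed 0.1102
[ 0.5770
[... 522 characters left out ...]
0.639 0.053 0.1  ] [ 0.285 -0.03   1.269] [0.52  0.047 0.132]
270 [0.638 0.031 0.104] [0.586 0.03  0.1  ] [0.523 0.027 0.12 ]
275 [0.635 0.017 0.116] [0.587 0.016 0.096] [0.527 0.014 0.103]
300 [ 0.632 -0.051  0.129] [ 0.581 -0.052  0.124] [ 0.528 -0.053  0.102]
325 [ 0.637 -0.118  0.119] [ 0.583 -0.119  0.12 ] [ 0.53  -0.12   0.103]
330 [ 0.672 -0.142  0.003] [ 0.586 -0.133  0.109] [ 0.551 -0.142  0.002]
345 [ 0.676 -0.188 -0.007] [ 0.587 -0.173  0.109] [ 0.552 -0.186  0.001]
360 [ 0.675 -0.232 -0.001] [ 0.587 -0.213  0.112] [ 0.553 -0.23  -0.   ]
367 [ 0.669 -0.249  0.022] [ 0.588 -0.232  0.112] [ 0.554 -0.251 -0.002]
370 [ 0.665 -0.255  0.035] [ 0.614 -0.258  0.011] [ 0.553 -0.259  0.003]
```

Emit:
carry_out --pt "0 0 -7.1 0 0 0 0" --pt "0 0 -7.1 0 0 0 0" --pt "0 0 0 -0.02 -0.035 0.008 0" --pt "0 0 0 -0.02 -0.035 0.008 0" --pt "0 0 0 -0.02 -0.035 0.008 0"

```text
clock: 0.52
position: [0.2402, 0.487, 0.2065]
orientation: [-0.0, 0.027, 1.0, -0.0]
contact_force: [0.5, 0.8, -0.5]
grip_width: 0.0253
grasp_force: 0.0
```

Emit:
carry_out --pt "0 0 0 -0.02 -0.035 0.008 0" --pt "0 0 0 -0.02 -0.035 0.008 0" --pt "0 0 0 -0.02 -0.035 0.008 0" --pt "0 0 0 -0.02 -0.035 0.008 0" --pt "0 0 0 -0.02 -0.035 0.008 0"

```text
clock: 0.93
position: [0.3308, 0.3066, 0.167]
orientation: [0.0, 0.027, 1.0, -0.0]
contact_force: [1.5, 0.7, -0.0]
grip_width: 0.0002
grasp_force: 0.0
```

Emit:
carry_out --pt "0 0 0 -0.02 -0.035 0.008 0" --pt "0 0 0 -0.02 -0.035 0.008 0" --pt "0 0 0 -0.02 -0.035 0.008 0" --pt "0 0 0 -0.02 -0.035 0.008 0" --pt "0 0 0 0 0 0 0"

```text
clock: 1.35
position: [0.4047, 0.1572, 0.1342]
orientation: [-0.0, 0.031, 1.0, -0.002]
contact_force: [-0.8, -1.4, 0.2]
grip_width: 0.0001
grasp_force: 0.0
```

Emit:
carry_out --pt "0 0 0 -0.009 -0.016 0.02 0" --pt "0 0 0 -0.009 -0.015 0.02 0" --pt "0 0 0 0 0 0.02 0" --pt "0 0 0 0 0 0.008 0" --pt "0 0 0 0 0 0 0"

```text
clock: 1.77
position: [0.4181, 0.1323, 0.0659]
orientation: [-0.001, 0.027, 1.0, -0.001]
contact_force: [-0.9, 0.5, 0.3]
grip_width: -0.0003
grasp_force: 0.0
```

```bash
python3 - <<'E'
from h import *
c=cam('wrist','w1'); print(c['camera_matrix'],np.linalg.inv(c['world_to_cam'])); print(manip.get_obs()['position'],manip.get_obs()['contact_force'])
E
```

```text
[[325.1922621    0.         275.88757533]
 [  0.         325.1922621  207.58770986]
 [  0.           0.           1.        ]] [[ 5.36120860e-02 -9.44314306e-01 -3.24647864e-01  3.34513114e-01]
 [ 9.98561754e-01  5.05665105e-02  1.78171490e-02  1.36689672e-01]
 [-4.08679061e-04 -3.25136155e-01  9.45667126e-01  2.09069978e-01]
 [ 0.00000000e+00  0.00000000e+00  0.00000000e+00  1.00000000e+00]]
[0.41848514 0.13273747 0.06700512] [-0.18274453  0.12386179  0.36758192]
```

View pics/w1.png

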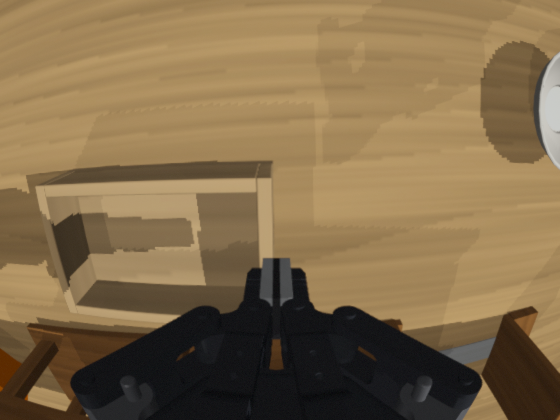

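The wrist view shows the shut fingertips at (276,258), just outside the tray's end wall at u = 258–272. The tips need about 8 mm in -y.

Emit:
carry_out --pt "0 0 0 -0.002 -0.008 0.006 0" --pt "0 0 0 0 0 0.006 0" --pt "0 0 0 0 0 0.003 0" --pt "0 0 0 0 0 0 0" --pt "0 0 0 0 0 0 0"

```text
clock: 2.23
position: [0.4206, 0.1245, 0.0524]
orientation: [-0.0, 0.027, 1.0, 0.0]
contact_force: [-0.1, -0.1, 0.3]
grip_width: -0.0005
grasp_force: 0.0
```

Emit:
carry_out --pt "0 0 0 0 0 0.002 0" --pt "0 0 0 0 0 0.001 0" --pt "0 0 0 0 0 0.001 0" --pt "0 0 0 0 0 0 0" --pt "0 0 0 0 0 0 0"

```text
clock: 2.65
position: [0.4206, 0.1244, 0.0483]
orientation: [-0.0, 0.027, 1.0, -0.0]
contact_force: [0.1, 0.3, -0.3]
grip_width: -0.0002
grasp_force: 0.0
```

Emit:
carry_out --pt "0 0 0 0 0 0.001 0" --pt "0 0 0 0 0 0.001 0" --pt "0 0 0 0 0 0 0" --pt "0 0 0 0 0 0 0"

```text
clock: 2.98
position: [0.4208, 0.1247, 0.0477]
orientation: [0.0, 0.027, 1.0, 0.0]
contact_force: [-10.7, -1.1, 50.4]
grip_width: -0.0001
grasp_force: 25.3
```

The steady tray is the one at (0.417, 0.054): 50 N pressed and it did not give. I'll grip its end wall here.

Emit:
carry_out --pt "0 0 0 0 0 -0.01 0.0" --pt "0 0 0 0 0 -0.02 0.04" --pt "0 0 0 0 0 0 0.04" --pt "0 0 0 0 0 0 0.04" --pt "0 0 0 0 0 0.015 0.04"

```text
clock: 3.4
position: [0.4218, 0.1247, 0.0626]
orientation: [0.002, 0.027, 1.0, 0.001]
contact_force: [1.2, 0.3, 0.1]
grip_width: 0.0402
grasp_force: 0.0
```

Emit:
carry_out --pt "0 0 0 0 0 0.015 0.04" --pt "0 0 0 0 0 0.015 0.04" --pt "0 0 0 0 0 0.01 0.04" --pt "0 0 0 0 0 0 0.04" --pt "0 0 0 0 0 0 0.04"

```text
clock: 3.82
position: [0.4202, 0.1241, 0.0209]
orientation: [-0.001, 0.027, 1.0, -0.0]
contact_force: [0.4, 1.1, 0.5]
grip_width: 0.0401
grasp_force: 0.0
```

Emit:
carry_out --pt "0 0 0 0 0 0 0.0" --pt "0 0 0 0 0 0 0.0" --pt "0 0 0 0 0 0 0.0" --pt "0 0 0 0 0 0 0.0" --pt "0 0 0 0 0 0 0.0"

```text
clock: 4.23
position: [0.4211, 0.1245, 0.022]
orientation: [0.001, 0.027, 1.0, 0.0]
contact_force: [-0.3, -0.5, 7.4]
grip_width: 0.0067
grasp_force: 59.2
```

Emit:
carry_out --pt "0 0 0 0 0 -0.02 0.0" --pt "0 0 0 0 0 -0.025 0.0" --pt "0 0 0 0 0.02 -0.03 0.0" --pt "0 0 0 0 0.02 -0.03 0.0" --pt "0 0 0 0 0.02 -0.03 0.0"

```text
clock: 4.65
position: [0.4236, 0.1848, 0.1584]
orientation: [0.0, 0.027, 1.0, 0.0]
contact_force: [1.0, 0.1, -1.1]
grip_width: 0.0071
grasp_force: 59.0
```

Emit:
carry_out --pt "0 0 0 0 0.025 -0.015 0.0" --pt "0 0 0 0 0.025 0 0.0" --pt "0 0 0 0 0.025 0 0.0" --pt "0 0 0 0 0.02 0 0.0" --pt "0 0 0 0 0.01 0 0.0"

```text
clock: 5.07
position: [0.4292, 0.2918, 0.1718]
orientation: [0.0, 0.026, 1.0, 0.001]
contact_force: [-0.3, 0.1, -0.6]
grip_width: 0.0071
grasp_force: 59.0
```

Emit:
carry_out --pt "0 0 4 0 0 0 0.0" --pt "0 0 7.1 0 0 0 0.0" --pt "0 0 7.1 0 0 0 0.0" --pt "0 0 7.1 0 0 0 0.0" --pt "0 0 7.1 0 0 0 0.0"

```text
clock: 5.48
position: [0.4296, 0.2885, 0.1716]
orientation: [0.0, 0.308, 0.951, 0.0]
contact_force: [-0.8, 0.3, -1.1]
grip_width: 0.007
grasp_force: 59.1
```

Emit:
carry_out --pt "0 0 7.1 0 0 0 0.0" --pt "0 0 7.1 0 0 0 0.0" --pt "0 0 7.1 0 0 0 0.0" --pt "0 0 7.1 0 0 0 0.0" --pt "0 0 7.1 0 0 0 0.0"

```text
clock: 5.9
position: [0.4296, 0.2886, 0.1716]
orientation: [-0.0, 0.583, 0.812, 0.0]
contact_force: [-0.2, 0.5, -1.3]
grip_width: 0.007
grasp_force: 59.1
```

Emit:
carry_out --pt "0 0 7.1 0 0 0 0.0" --pt "0 0 7.1 0 0 0 0.0" --pt "0 0 3.3 0 0 0 0.0" --pt "0 0 0 0 0 0 0.0"

```text
clock: 6.23
position: [0.4295, 0.2887, 0.1715]
orientation: [0.0, 0.699, 0.715, -0.0]
contact_force: [-0.5, 0.5, -1.4]
grip_width: 0.0071
grasp_force: 59.1
```

Emit:
carry_out --pt "0 0 0 0 0.03 0 0.0" --pt "0 0 0 0 0.04 0 0.0" --pt "0 0 0 0 0.04 0 0.0" --pt "0 0 0 0 0.04 0 0.0" --pt "0 0 0 0 0.04 0 0.0"

```text
clock: 6.65
position: [0.6212, 0.2934, 0.1715]
orientation: [-0.0, 0.697, 0.717, 0.0]
contact_force: [0.6, 1.0, -0.5]
grip_width: 0.0071
grasp_force: 59.1
```

Emit:
carry_out --pt "0 0 0 0 0.02 0 0.0" --pt "0 0 0 0 0.006 0 0.0" --pt "0 0 0 0 0 0 0.0"

```text
clock: 6.9
position: [0.6465, 0.2935, 0.1706]
orientation: [0.0, 0.698, 0.716, -0.0]
contact_force: [-0.0, 0.3, -2.0]
grip_width: 0.0072
grasp_force: 59.1
```

```bash
python3 - <<'E'
from h import *
a=cam('top','t2');b=cam('wrist','w2')
cv2.imwrite('pics/m2.png',np.hstack([cv2.resize(a['frame'][100:280,80:320],(400,300)),cv2.resize(b['frame'],(400,300))]))
print(manip.get_obs()['position'],manip.get_obs()['orientation'])
P=cloud(a);z=P[...,2]
m=np.zeros(z.shape,bool);m[130:260,120:230]=1;m&=(z>.19)&(z<.21)
print(m.sum(),[np.round(P[m].min(0),3),np.round(P[m].max(0),3)])
E
```

```text
[0.64457043 0.29459342 0.17112167] [-3.59379965e-04  6.97365755e-01  7.16715252e-01 -3.50546860e-04]
366 [array([0.499, 0.241, 0.19 ]), array([0.658, 0.317, 0.21 ])]
```

View pics/m2.png

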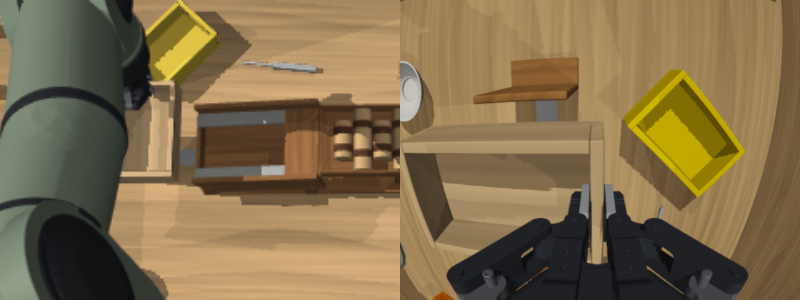

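The left half shows the held tray between the board end and the backboard. The right half shows it level, with the yellow look-alike clear of it. Lowering.

Emit:
carry_out --pt "0 0 0 0 0 0.02 0.0" --pt "0 0 0 0 0 0.03 0.0" --pt "0 0 0 0 0 0.03 0.0" --pt "0 0 0 0 0 0.03 0.0" --pt "0 0 0 0 0 0.01 0.0"

```text
clock: 7.42
position: [0.6422, 0.2947, 0.0477]
orientation: [-0.001, 0.697, 0.717, -0.002]
contact_force: [-1.1, 0.1, -2.2]
grip_width: 0.0071
grasp_force: 59.2
```

Emit:
carry_out --pt "0 0 0 0 0 0.008 0.0" --pt "0 0 0 0 0 0.008 0.0" --pt "0 0 0 0 0 0.006 0.0" --pt "0 0 0 0 0 0.004 0.0" --pt "0 0 0 0 0 0 0.0"

```text
clock: 7.83
position: [0.6455, 0.2949, 0.0254]
orientation: [0.0, 0.698, 0.716, 0.0]
contact_force: [0.1, 0.2, -1.0]
grip_width: 0.007
grasp_force: 59.2
```

Emit:
carry_out --pt "0 0 0 0 0 0.002 0.0" --pt "0 0 0 0 0 0.002 0.0" --pt "0 0 0 0 0 0 0.0"

```text
clock: 8.08
position: [0.646, 0.295, 0.0222]
orientation: [0.0, 0.698, 0.716, 0.001]
contact_force: [-0.8, -0.1, 4.9]
grip_width: 0.0069
grasp_force: 59.9
```

Emit:
carry_out --pt "0 0 0 0 0 0 0.02" --pt "0 0 0 0 0 0 0.025" --pt "0 0 0 0 0 0 0.025" --pt "0 0 0 0 0 -0.01 0.025" --pt "0 0 0 0 0 -0.02 0.025"

```text
clock: 8.5
position: [0.6442, 0.2943, 0.05]
orientation: [-0.001, 0.698, 0.716, -0.002]
contact_force: [0.1, 0.5, -0.5]
grip_width: 0.0249
grasp_force: 0.0
```

Emit:
carry_out --pt "0 0 0 0 0 -0.03 0.025" --pt "0 0 0 0 0 -0.04 0.025" --pt "0 0 0 0 0 -0.04 0.025" --pt "0 0 0 0 0 -0.04 0.025" --pt "0 0 0 0 0 0 0.025"

```text
clock: 8.92
position: [0.6485, 0.2955, 0.2108]
orientation: [0.002, 0.698, 0.716, 0.005]
contact_force: [0.8, -0.2, 0.3]
grip_width: 0.0248
grasp_force: 0.0
```

```bash
python3 - <<'E'
from h import *
a=cam('scene','s3')
P=cloud(a);z=P[...,2]
m=(z>.040)&(z<.053)&(P[...,0]>.48)&(P[...,0]<.66)&(P[...,1]>.236)&(P[...,1]<.346)
r=cv2.minAreaRect((P[m][:,:2]*1000).astype(np.float32));print(m.sum(),r)
# sorter: backboard in scene view
m=(z>.05)&(z<.125)&(P[...,0]>.5)&(P[...,0]<.65)&(P[...,1]>.346)&(P[...,1]<.38)
print('bb',m.sum(),np.percentile(P[m],[2,50,98],axis=0).round(3), cv2.minAreaRect((P[m][:,:2]*1000).astype(np.float32)))
b=cam('wrist','w3');print(manip.get_obs()['position'],manip.get_obs()['orientation'])
cv2.imwrite('pics/m3.png',np.hstack([cv2.resize(a['frame'][120:300,200:440],(400,300)),cv2.resize(b['frame'],(400,300))]))
E
```

```text
348 ((576.531005859375, 293.0992431640625), (151.69688415527344, 99.11620330810547), 1.626469612121582)
bb 665 [[0.532 0.348 0.051]
 [0.578 0.352 0.087]
 [0.619 0.358 0.119]] ((574.1947631835938, 353.6396484375), (92.17971801757812, 14.151938438415527), 3.5782454013824463)
[0.64611863 0.29506215 0.20397412] [4.43174476e-04 6.97744343e-01 7.16344693e-01 1.70748792e-03]
```

View pics/m3.png

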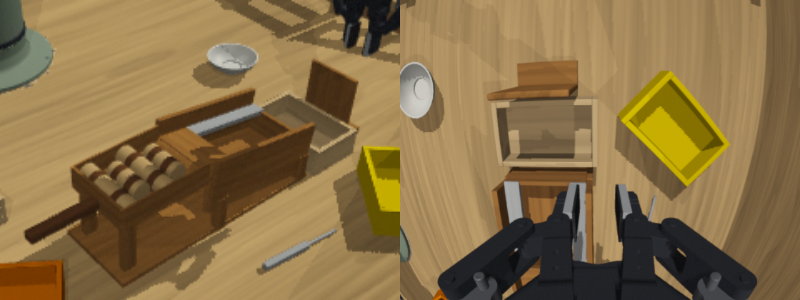

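Tray sits at (0.5765, 0.2931), 1.6° off x, within about 2 mm of the bay. In the right half it lies squarely between the board end and backboard, and all rolls are still in the hopper. On to the handle.

Emit:
carry_out --pt "0 0 0 -0.025 -0.005 -0.005 0.045" --pt "0 0 0 -0.037 -0.005 -0.005 0.045" --pt "0 0 0 -0.037 -0.005 -0.005 0.045" --pt "0 0 0 -0.037 -0.005 0 0.045" --pt "0 0 0 -0.037 -0.005 0 0.045"

```text
clock: 9.43
position: [0.6241, 0.1195, 0.2158]
orientation: [-0.0, 0.698, 0.716, -0.001]
contact_force: [1.5, -0.3, -0.5]
grip_width: 0.0449
grasp_force: 0.0
```

Emit:
carry_out --pt "0 0 0 -0.037 -0.005 0 0.045" --pt "0 0 0 -0.037 -0.005 0 0.045" --pt "0 0 0 -0.037 -0.005 0 0.045" --pt "0 0 0 -0.037 -0.005 0 0.045" --pt "0 0 0 -0.037 -0.005 0 0.045"

```text
clock: 9.85
position: [0.6038, -0.066, 0.2156]
orientation: [-0.001, 0.698, 0.716, -0.001]
contact_force: [0.5, -0.1, 0.4]
grip_width: 0.0449
grasp_force: 0.0
```

Emit:
carry_out --pt "0 0 0 -0.037 -0.005 0 0.045" --pt "0 0 0 -0.037 -0.005 0 0.045" --pt "0 0 0 -0.037 -0.005 0 0.045" --pt "0 0 0 -0.02 -0.005 0 0.045" --pt "0 0 0 0 0 0 0.045"

```text
clock: 10.27
position: [0.586, -0.2014, 0.2158]
orientation: [0.0, 0.7, 0.714, -0.001]
contact_force: [0.6, -0.4, 0.1]
grip_width: 0.0448
grasp_force: 0.0
```

```bash
python3 - <<'E'
from h import *
b=cam('wrist','w4');o=manip.get_obs();print(o['position'],o['orientation'],o['q'].round(2))
E
```

```text
[ 0.58693045 -0.19842553  0.21559469] [-4.49841657e-04  6.99225758e-01  7.14900356e-01 -7.86573468e-04] [-0.03  0.56  0.39  1.65 -0.25  0.99  0.47]
```

View pics/w4.png

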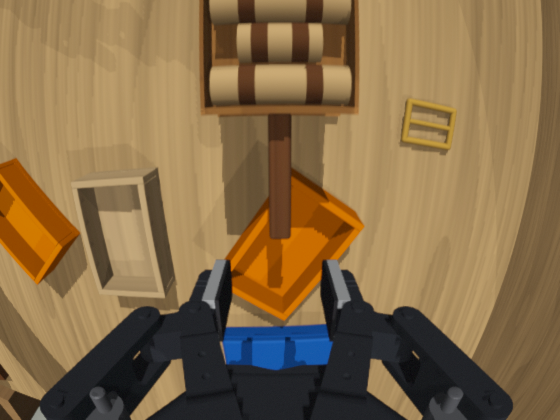

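The wrist view shows the handle bar (u about 280, end at v = 238) centred between the fingers. The orange tray lies well below them. I'll go down and grip.

Emit:
carry_out --pt "0 0 0 0.004 0.001 0.03 0.045" --pt "0 0 0 0 0 0.035 0.045" --pt "0 0 0 0 0 0.035 0.045" --pt "0 0 0 0 0 0.03 0.045" --pt "0 0 0 0 0 0.003 0.045"

```text
clock: 10.73
position: [0.5866, -0.1894, 0.0779]
orientation: [-0.004, 0.697, 0.717, -0.002]
contact_force: [-0.0, -0.3, 0.2]
grip_width: 0.0453
grasp_force: 0.0
```

Emit:
carry_out --pt "0 0 0 0 0 0 0.045" --pt "0 0 0 0 0 0 0.0" --pt "0 0 0 0 0 0 0.0" --pt "0 0 0 0 0 0 0.0" --pt "0 0 0 0 0 0 0.0"

```text
clock: 11.15
position: [0.5886, -0.1919, 0.0854]
orientation: [-0.0, 0.698, 0.716, 0.0]
contact_force: [-13.2, 2.7, 14.9]
grip_width: 0.0171
grasp_force: 58.9
```

Emit:
carry_out --pt "0 0 0 0.0005 0 -0.011 0.0" --pt "0 0 0 0.0005 0 -0.011 0.0" --pt "0 0 0 0.0015 0 -0.011 0.0" --pt "0 0 0 0.002 0 -0.011 0.0" --pt "0 0 0 0.0025 0 -0.011 0.0"

```text
clock: 11.57
position: [0.5883, -0.1845, 0.1399]
orientation: [-0.0, 0.698, 0.716, -0.0]
contact_force: [-5.9, 3.4, -5.7]
grip_width: 0.0169
grasp_force: 58.6
```

Emit:
carry_out --pt "0 0 0 0.003 0 -0.011 0.0" --pt "0 0 0 0.0015 0 -0.005 0.0" --pt "0 0 0 0.002 0 -0.005 0.0" --pt "0 0 0 0 0 0 0.0" --pt "0 0 0 0 0 0 0.0"

```text
clock: 11.98
position: [0.5881, -0.178, 0.1608]
orientation: [-0.0, 0.698, 0.716, -0.0]
contact_force: [-6.9, 1.4, -4.7]
grip_width: 0.017
grasp_force: 59.4
```

Emit:
carry_out --pt "0 0 0 0.0015 0 -0.0037 0.0" --pt "0 0 0 0.0015 0 -0.0037 0.0" --pt "0 0 0 0.0015 0 -0.0037 0.0" --pt "0 0 0 0.0015 0 -0.0037 0.0" --pt "0 0 0 0.0015 0 -0.0037 0.0"

```text
clock: 12.4
position: [0.5879, -0.1703, 0.179]
orientation: [-0.001, 0.698, 0.716, -0.0]
contact_force: [-7.0, 4.6, -6.3]
grip_width: 0.017
grasp_force: 59.5
```

Emit:
carry_out --pt "0 0 0 0 0 0 0.0" --pt "0 0 0 0 0 0 0.0" --pt "0 0 0 0 0 0 0.0" --pt "0 0 0 0 0 0 0.0" --pt "0 0 0 0 0 0 0.0"

```text
clock: 12.82
position: [0.5879, -0.1703, 0.1789]
orientation: [-0.001, 0.698, 0.716, -0.0]
contact_force: [-7.1, 2.4, -5.1]
grip_width: 0.0169
grasp_force: 59.7
```

Emit:
carry_out --pt "0 0 0 0.002 0 -0.0035 0.0" --pt "0 0 0 0.002 0 -0.0035 0.0" --pt "0 0 0 0.002 0 -0.0035 0.0" --pt "0 0 0 0.002 0 -0.0035 0.0" --pt "0 0 0 0.002 0 -0.0035 0.0"

```text
clock: 13.23
position: [0.5877, -0.1607, 0.1966]
orientation: [-0.0, 0.698, 0.716, -0.0]
contact_force: [-7.3, 0.7, -4.9]
grip_width: 0.0168
grasp_force: 59.9
```

Emit:
carry_out --pt "0 0 0 0 0 0 0.0" --pt "0 0 0 0 0 0 0.0" --pt "0 0 0 0 0 0 0.0" --pt "0 0 0 0 0 0 0.0" --pt "0 0 0 0 0 0 0.0"

```text
clock: 13.65
position: [0.5877, -0.1608, 0.1965]
orientation: [-0.0, 0.698, 0.716, -0.0]
contact_force: [-7.8, -0.6, -3.9]
grip_width: 0.0171
grasp_force: 60.1
```

```bash
python3 - <<'E'
from h import *
a=cam('scene','s5')
cv2.imwrite('pics/s5c.png',cv2.resize(a['frame'][120:300,200:440],(720,540)))
E
```

```text
(no output)
```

View pics/s5c.png

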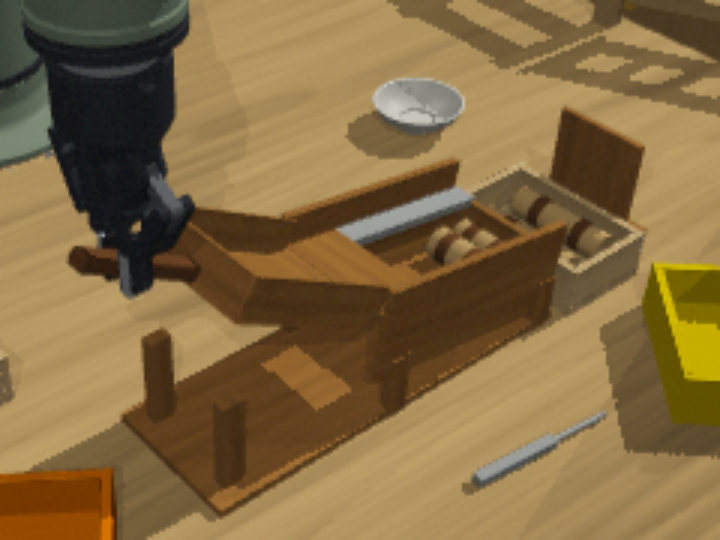

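The scene view shows two short rolls in the lane at (460,245), a long roll in the tray at (560,220), and the hopper apparently empty. I'll tip to about 0.72 rad to be sure, then lower.

Emit:
carry_out --pt "0 0 0 0.0022 0 -0.0034 0.0" --pt "0 0 0 0.0022 0 -0.0034 0.0" --pt "0 0 0 0.0022 0 -0.0034 0.0" --pt "0 0 0 0.0022 0 -0.0034 0.0" --pt "0 0 0 0.0022 0 -0.0034 0.0"

```text
clock: 14.12
position: [0.5873, -0.1495, 0.2135]
orientation: [-0.0, 0.698, 0.716, -0.0]
contact_force: [-6.8, 1.7, -7.3]
grip_width: 0.017
grasp_force: 60.2
```

Emit:
carry_out --pt "0 0 0 0.0025 0 -0.0031 0.0" --pt "0 0 0 0.0025 0 -0.0031 0.0" --pt "0 0 0 0.0025 0 -0.0031 0.0" --pt "0 0 0 0.0025 0 -0.0031 0.0" --pt "0 0 0 0.0025 0 -0.0031 0.0"

```text
clock: 14.53
position: [0.587, -0.137, 0.229]
orientation: [-0.0, 0.698, 0.716, -0.0]
contact_force: [-7.1, 2.2, -7.0]
grip_width: 0.0167
grasp_force: 60.5
```

Emit:
carry_out --pt "0 0 0 0 0 0 0.0" --pt "0 0 0 0 0 0 0.0" --pt "0 0 0 0 0 0 0.0" --pt "0 0 0 0 0 0 0.0" --pt "0 0 0 0 0 0 0.0"

```text
clock: 14.95
position: [0.587, -0.1371, 0.2289]
orientation: [-0.0, 0.698, 0.716, -0.0]
contact_force: [-7.8, 1.2, -5.3]
grip_width: 0.0167
grasp_force: 60.7
```

Emit:
carry_out --pt "0 0 0 -0.006 0 0.0075 0.0" --pt "0 0 0 -0.0065 0 0.008 0.0" --pt "0 0 0 -0.0055 0 0.0085 0.0" --pt "0 0 0 -0.0055 0 0.0085 0.0" --pt "0 0 0 -0.005 0 0.009 0.0"

```text
clock: 15.37
position: [0.5878, -0.1661, 0.1875]
orientation: [-0.0, 0.698, 0.716, 0.0]
contact_force: [-8.9, -0.7, 0.7]
grip_width: 0.0167
grasp_force: 59.1
```

Emit:
carry_out --pt "0 0 0 -0.005 0 0.009 0.0" --pt "0 0 0 -0.004 0 0.0095 0.0" --pt "0 0 0 -0.0035 0 0.009 0.0" --pt "0 0 0 0 0 0 0.0"

```text
clock: 15.7
position: [0.5881, -0.1791, 0.159]
orientation: [-0.0, 0.698, 0.716, -0.0]
contact_force: [-9.1, -2.9, 1.2]
grip_width: 0.0167
grasp_force: 59.0
```

Emit:
carry_out --pt "0 0 0 -0.0035 0 0.011 0.0" --pt "0 0 0 -0.003 0 0.011 0.0" --pt "0 0 0 -0.0025 0 0.011 0.0" --pt "0 0 0 -0.002 0 0.011 0.0" --pt "0 0 0 -0.001 0 0.011 0.0"

```text
clock: 16.12
position: [0.5885, -0.1911, 0.1049]
orientation: [-0.0, 0.698, 0.716, -0.0]
contact_force: [-9.8, -4.6, 0.8]
grip_width: 0.0172
grasp_force: 58.8
```

Emit:
carry_out --pt "0 0 0 -0.001 0 0.01 0.0" --pt "0 0 0 0 0 0.006 0.0" --pt "0 0 0 0 0 0.002 0.0" --pt "0 0 0 0 0 0 0.0"

```text
clock: 16.45
position: [0.5886, -0.1921, 0.0874]
orientation: [-0.0, 0.698, 0.716, -0.0]
contact_force: [-10.9, -4.8, 1.0]
grip_width: 0.0169
grasp_force: 58.9
```

Emit:
carry_out --pt "0 0 0 0 0 0.0015 0.0" --pt "0 0 0 0 0 0 0.0" --pt "0 0 0 0 0 0 0.045" --pt "0 0 0 0 0 0 0.045" --pt "0 0 0 0 0 0 0.045"

```text
clock: 16.87
position: [0.5904, -0.1911, 0.0857]
orientation: [0.001, 0.698, 0.717, 0.001]
contact_force: [0.4, 0.0, -0.1]
grip_width: 0.0449
grasp_force: 0.0
```

Emit:
carry_out --pt "0 0 0 0 0 -0.01 0.045" --pt "0 0 0 0 0 -0.03 0.045" --pt "0 0 0 0 0 -0.04 0.045" --pt "0 0 0 0 0 -0.04 0.045" --pt "0 0 0 0 0 -0.02 0.045"

```text
clock: 17.28
position: [0.5904, -0.192, 0.23]
orientation: [0.002, 0.698, 0.716, 0.001]
contact_force: [0.3, -0.2, 0.7]
grip_width: 0.045
grasp_force: 0.0
```

Emit:
carry_out --pt "0 0 0 -0.02 -0.02 0 0.045" --pt "0 0 0 -0.02 -0.02 0 0.045" --pt "0 0 0 -0.01 -0.01 0 0.045" --pt "0 0 0 0 0 0 0.045" --pt "0 0 0 0 0 0 0.045"

```text
clock: 17.7
position: [0.5406, -0.243, 0.2252]
orientation: [0.0, 0.698, 0.716, 0.0]
contact_force: [0.4, -0.1, -0.3]
grip_width: 0.0449
grasp_force: 0.0
```

```bash
python3 - <<'E'
from h import *
a=cam('scene','s6');b=cam('top','t6')
cv2.imwrite('pics/m6.png',np.hstack([cv2.resize(a['frame'][120:300,200:440],(400,300)),cv2.resize(b['frame'][130:250,130:290],(400,300))]))
P=cloud(b);z=P[...,2]
m=(z>.040)&(z<.053)&(P[...,0]>.48)&(P[...,0]<.67)&(P[...,1]>.238)&(P[...,1]<.347)
print('tray',m.sum(),cv2.minAreaRect((P[m][:,:2]*1000).astype(np.float32)),np.median(P[m][:,2]))
m=(P[...,0]>.575)&(P[...,0]<.6)&(P[...,1]>-.23)&(P[...,1]<-.15)&(z>.08)
print('handle z',np.median(z[m]),m.sum())
E
```

```text
tray 706 ((573.88671875, 294.37774658203125), (149.91908264160156, 97.25048065185547), 1.958742618560791) 0.045730972899121536
handle z 0.579027925032032 350
```

View pics/m6.png

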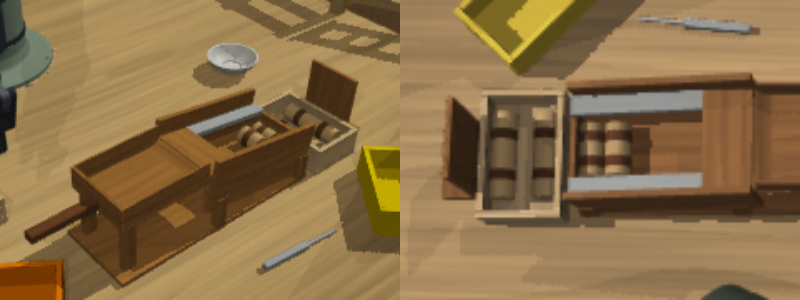

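Right half: both long rolls lie in the tray at (503,152) and (543,152), and both short rolls in the lane at (592,150) and (617,150). Left half: the hopper is empty, down and released. Handing in.

```bash
python3 -c "
from station import manip
print(manip.hand_in())"
```

```text
the job is handed in; nothing more can be done
None
```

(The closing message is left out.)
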